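Put returned pigments away and book in the fuller jar

ROBOT

A 6-joint arm with a two-finger parallel gripper is mounted at the origin on the work surface. World frame = base frame: x ahead of the robot, y to its left, z up, the work surface at z = 0. Lengths are in m, angles in rad, forces in N, time in s.
With the tool pointing down it reaches from about 0.3 to 0.775 m from the base axis. Payload 14.6 kg.
Tool frame: the origin (TCP) lies on the centre line of the jaws, within the pads' length; the fingertips stand 17 mm ahead of it and the grasp point (between the pads) lies 2 mm behind it; z points along the fingers, x is the direction in which the jaws open and shut, and the axes are right-handed (so a half turn about z gives the same grasp; the last joint's range is limited). The gripper opens to 94 mm and grips with 3 to 60 N. Pads are 16 mm wide; open, the fingers measure 119 mm over their backs; the gripper's body (75 mm by 177 mm) begins 78 mm behind the grasp point.
Start: joints at [1.076, 0.3, 1.521, -0, 1.321, -0.067], TCP at [0.228, 0.5, 0.222] pointing down, gripper open.
Joint ranges: [-3.03, 3.03], [-0.79, 2.21], [0.23, 2.52], [-1.04, 4.18], [0, 3.07], [-2.55, 2.55]. Speed limits (rad/s): [2.22, 2.22, 2.57, 3.14, 3.14, 3.14].

INTERFACE

Orientations are given as [roll, pitch, yaw] about the fixed x, y, z axes, in that order (R = Rz(yaw) Ry(pitch) Rx(roll)).
In Python, from station import ctrl gives the robot as it stands. The module is installed in compiled form; this text tells all that it offers.
- The arm moves only by the tool drive_tool, never from a script. Its argument "increments" is a list of rows, each a list of 3 entries, a list of its own where there are three numbers: the turn, a rotation vector about the tool's x, y, z in degrees, then the shift along the tool's x, y, z in mm, then the opening, from 0 (shut) to 1 (fully open). In form: [[[ax, ay, az], [dx, dy, dz], hand], ...]. A call has 1 to 20 rows; each row shifts and turns the commanded pose from where the row before left it, along the tool's axes as they then stand; what a row does not reach is not made up. A row lasts 1/8 s, in which the tool goes at most 62.5 mm and 10.7 degrees, less where a joint would pass 70% of its speed; a pose out of reach is approached as far as the arm can. A call with a gripper value outside its range is refused whole. The fingers move at their own pace and stop on an object; "squeeze" is the grip in N (left out, the last holds). Time passes only in rows, so rows that do not move let the fingers close. It gives the time, the measured TCP pose, the force and the opening at its end, in the units of the state.
- ctrl.get_obs(): the state, without advancing time (a new reading comes with each control period).
- ctrl.camera(name): name is "side" or "top"; returns the picture (420x560x3 uint8, red, green, blue); there is no depth.
- ctrl.calibration(name): a dict with "fx", "fy", "cx", "cy" (pixels), "k1" (the pictures are not rectified: a ray, as slopes to the right and down, at radius r is drawn at 1 + k1 r^2 times it, then the intrinsics apply), "rvec" (rotation vector, rad) and "tvec" (3), from world to camera coordinates, as OpenCV has them. Camera axes: x right, y down, z forward; pixel columns grow to the right and rows downward; lengths in m; the calibration is good to about 2 mm. A picture is of the moment at which its call begins. calibration takes no time and is no camera call.
- ctrl.hand_in(): hands the job in, once; it reports no verdict.
The state is a dict: "time_s": time; "qpos": joint angles; "joint_vel": joint speeds; "tau": joint torques, N m; "ee_pos": TCP position; "eef_rot": TCP orientation; "force": force on the tool from outside, world axes, zero at the start; "moment": the same for the moment, N m; "grip_width": finger opening in m.
Only numpy, scipy, OpenCV 4.12 (cv2) and the standard library are available. Lean on these libraries where they do the work, as an engineer would, in place of code of your own. Each camera call takes 0.05 s, during which the arm holds its last target.

TASK

Put the returned pigments away: first stand the red-lidded pot from the bench in the free half of the red tray and the yellow-lidded pot in the free half of the yellow tray, setting them down without dropping them. Then lift the two black jars off the paper sheet one after the other to feel which is heavier; the lighter one, nearly used up, stays standing on the sheet, and the heavier one is booked in: hold it up, upright and still, with its label straight in front of the scanner's window and about 10 cm away, and finish the program while still holding it there. Drop nothing, and leave everything else where it is.

Things in the scene. Friction and masses are not known exactly. Their poses are not given: they have to be found in the camera images.
- red_pot: white plastic sample pot, round, 48 mm high, with a red lid (42 mm across, the top 14 mm) on a 38 mm body with a red band round it; about 0.07 kg; it stands loose on the bench to the robot's right. Origin at the centre of its underside, z up its axis
- yellow_pot: white plastic sample pot, round, 48 mm high, with a yellow lid (42 mm across, the top 14 mm) on a 38 mm body with a yellow band round it; about 0.07 kg; it stands loose on the bench to the robot's right. Origin at the centre of its underside, z up its axis
- red_tray: shallow open red plastic tray fixed to the bench, 120 mm (its x) by 200 mm (its y), walls 4 mm thick and 28 mm high, inner floor 4 mm above the bench. Origin at the centre of its underside. A red-lidded pot already stands in it about 65 mm from the centre towards the tray's +y end (the outer end); the half at -y is free, its middle about 40 mm from the centre
- yellow_tray: shallow open yellow plastic tray fixed to the bench, 120 mm (its x) by 200 mm (its y), walls 4 mm thick and 28 mm high, inner floor 4 mm above the bench. Origin at the centre of its underside. A yellow-lidded pot already stands in it about 65 mm from the centre towards the tray's +y end (the outer end); the half at -y is free, its middle about 40 mm from the centre
- sheet: white paper-covered pad fixed to the bench, 210 mm (its x) by 297 mm (its y), 2 mm thick. Origin at the centre of its underside
- jar_a: one of two black plastic screw-cap paste jars that look exactly alike, standing on the paper sheet; round, 82 mm high, ribbed cap 56 mm across (the top 22 mm) on a 54 mm body, white and green label all the way round it from 12 to 47 mm above its foot. Rigid, nothing shifts inside. One of the two is nearly used up; the other is at least 0.15 kg heavier, both are under 0.6 kg, and only lifting tells which. Origin at the centre of its underside, z up its axis
- jar_b: one of two black plastic screw-cap paste jars that look exactly alike, standing on the paper sheet; round, 82 mm high, ribbed cap 56 mm across (the top 22 mm) on a 54 mm body, white and green label all the way round it from 12 to 47 mm above its foot. Rigid, nothing shifts inside. One of the two is nearly used up; the other is at least 0.15 kg heavier, both are under 0.6 kg, and only lifting tells which. Origin at the centre of its underside, z up its axis
- jar_a_label (a point): middle of jar_a's label on the jar's axis, 30 mm above its foot
- jar_b_label (a point): middle of jar_b's label on the jar's axis, 30 mm above its foot
- scanner: hands-free desk scanner fixed to the back of the bench: round black foot 92 mm across, neck, and an upright grey head 62 mm deep, 86 mm wide, its top 177 mm above the bench; a dark red window faces the robot. Origin at the centre of its underside; its -x axis points out of the window, y is level, z up
- scanner_window (a point): centre of the scanner's window, 125 mm above the bench, axes as the scanner: a label in front of it lies on its -x side
- red_stored: bystander: red-lidded pot already put away in the red tray; same size and origin as the other pots
- yellow_stored: bystander: yellow-lidded pot already put away in the yellow tray; same size and origin as the other pots
- knife: bystander: palette knife lying across the sheet near its far (+x) edge, 190 mm long, 14 mm high. Origin at its middle, x along it towards the blade's tip
- tub_1: bystander: black stock tub with a white and green label, 84 mm across, 100 mm high, at the back left. Origin at the centre of its underside
- amber_bottle: bystander: small amber glass bottle with a white cap, 36 mm across, 76 mm high, at the right. Origin at the centre of its underside
- wash_bottle: bystander: white wash bottle with a blue cap, 62 mm across, 200 mm high, far left. Origin at the centre of its underside
There are look-alikes about, which are no part of the job. What is shaped like the jar_a but orange is not meant. Leave any pink look-alike of the scanner alone.

How it is judged:
On the way, in this order (a step that is already met when the one before it is completed fails the run):
1. the red-lidded pot stands released in the red tray and the yellow-lidded pot in the yellow tray (x of red_pot in the frame of red_tray between -0.05 and 0.05 m and y of red_pot in the frame of red_tray between -0.09 and 0.09 m and z of red_pot in the frame of red_tray between -0.002 and 0.01 m and angle between each of red_pot, yellow_pot's own z axis and vertical below 0.12 rad and contact force between each of red_pot, yellow_pot and the fingers below 0.1 N and linear speed of each of red_pot, yellow_pot below 0.03 m/s and x of yellow_pot in the frame of yellow_tray between -0.05 and 0.05 m and y of yellow_pot in the frame of yellow_tray between -0.09 and 0.09 m and z of yellow_pot in the frame of yellow_tray between -0.002 and 0.01 m), for 0.2 s.
2. the lighter jar has been lifted clear of the sheet in the gripper while the heavier stands on it (the heavier one is lifted for the end) (((z of jar_a in the frame of sheet above 0.015 m and contact force between jar_a and the fingers above 0.5 N and contact force between jar_a and sheet below 0.05 N and contact force between jar_b and sheet above 2.4 N) or (z of jar_b in the frame of sheet above 0.015 m and contact force between jar_b and the fingers above 0.5 N and contact force between jar_b and sheet below 0.05 N and contact force between jar_a and sheet above 2.4 N))), for 0.2 s.
At the end, for the whole second after the job is handed in: Pots upright (7 deg), released, in the tray of their colour. Lighter jar upright and released, its centre on the sheet. Heavier jar held still by the gripper alone, upright (11 deg), its label's middle 60 to 190 mm in front of the window and within 35 mm of its centre sideways and in height (all of step 1 and (((x of jar_a in the frame of sheet between -0.105 and 0.105 m and y of jar_a in the frame of sheet between -0.1485 and 0.1485 m and z of jar_a in the frame of sheet between -0.002 and 0.006 m and angle between jar_a's own z axis and vertical below 0.1 rad and contact force between jar_a and the fingers below 0.1 N and linear speed of jar_a below 0.03 m/s and contact force between jar_a and sheet below 2.4 N) and (x of jar_b_label in the frame of scanner_window between -0.19 and -0.06 m and y of jar_b_label in the frame of scanner_window between -0.035 and 0.035 m and z of jar_b_label in the frame of scanner_window between -0.035 and 0.035 m and angle between jar_b's own z axis and vertical below 0.2 rad and linear speed of jar_b below 0.03 m/s and contact force between jar_b and the fingers above 1 N and height (world z) of jar_b above 0.04 m and contact force between jar_b and scanner below 0.1 N and contact force between jar_b and sheet below 0.1 N and contact force between jar_b and jar_a below 0.1 N)) or ((x of jar_b in the frame of sheet between -0.105 and 0.105 m and y of jar_b in the frame of sheet between -0.1485 and 0.1485 m and z of jar_b in the frame of sheet between -0.002 and 0.006 m and angle between jar_b's own z axis and vertical below 0.1 rad and contact force between jar_b and the fingers below 0.1 N and linear speed of jar_b below 0.03 m/s and contact force between jar_b and sheet below 2.4 N) and (x of jar_a_label in the frame of scanner_window between -0.19 and -0.06 m and y of jar_a_label in the frame of scanner_window between -0.035 and 0.035 m and z of jar_a_label in the frame of scanner_window between -0.035 and 0.035 m and angle between jar_a's own z axis and vertical below 0.2 rad and linear speed of jar_a below 0.03 m/s and contact force between jar_a and the fingers above 1 N and height (world z) of jar_a above 0.04 m and contact force between jar_a and scanner below 0.1 N and contact force between jar_a and sheet below 0.1 N and contact force between jar_a and jar_b below 0.1 N)))); the arm keeps its last pose, push and grip.
It fails at once if a pot or jar is dropped (falls free at over 0.7 m/s, some 25 mm) ((linear speed of red_pot above 0.7 m/s and contact force between red_pot and the fingers below 0.02 N) or (linear speed of yellow_pot above 0.7 m/s and contact force between yellow_pot and the fingers below 0.02 N) or (linear speed of jar_a above 0.7 m/s and contact force between jar_a and the fingers below 0.02 N) or (linear speed of jar_b above 0.7 m/s and contact force between jar_b and the fingers below 0.02 N)).
It fails at once if a bystander is shifted by more than 30 mm or tipped (distance of any of red_stored, yellow_stored, knife, tub_1, amber_bottle, wash_bottle from where it was at the start of the episode above 0.03 m or angle between any of red_stored, yellow_stored, knife, tub_1, amber_bottle, wash_bottle's own z axis and vertical above 0.4 rad).
It also fails if it takes over 72 s, if anything falls off the work surface, if the arm or the gripper's body presses on something with over 40 N, if the wrist force passes 120 N, or if a joint passes its speed limit or range.

## Working session

There is one attempt and no reset: what is moved stays moved. The work goes in short steps, Python scripts to look and compute and a tool call to move; the robot and the scene stay as the last step left them, time stands still between calls to the robot, and variables do not carry over. Pictures are saved under pics/ and viewed, and the job is handed in when it is done.

Besides the shell and the picture viewer there is one more tool, called after "Emit:" as name(argument=value, ...), one argument or row to a line, values as JSON. drive_tool: Moves the arm, as the interface text tells. Its arguments: {"type":"object","properties":{"increments":{"type":"array"},"squeeze":{"type":"number"}},"required":["increments"]}

```bash
mkdir -p pics; python3 - <<'E'
from station import ctrl
import cv2,json
for n in ("top","side"):
    im=ctrl.camera(n); cv2.imwrite(f"pics/{n}0.png",im[:,:,::-1]); print(n,ctrl.calibration(n))
print(ctrl.get_obs())
E
```

```text
top {'fx': 404.02853711047555, 'fy': 404.02853711047555, 'cx': 278.75595360057514, 'cy': 204.06435163357008, 'k1': -0.01773063557630385, 'rvec': array([ 2.21803713, -2.15638888,  0.08933869]), 'tvec': array([0.03138817, 0.64812537, 1.17828581])}
side {'fx': 380.0828286198934, 'fy': 380.0828286198934, 'cx': 283.4830584563209, 'cy': 205.85310152505514, 'k1': 0.027812326431980776, 'rvec': array([ 2.30098956, -0.72471035,  0.25888964]), 'tvec': array([-0.47985418,  0.37782114,  1.00846278])}
{'time_s': 0.1, 'qpos': array([ 1.07642189e+00,  3.00411724e-01,  1.52148670e+00,  1.46999742e-05,
        1.32070987e+00, -6.65918882e-02]), 'joint_vel': array([-0.00062482,  0.00070031, -0.00141032,  0.00059534,  0.00312218,
        0.00107422]), 'tau': array([ 1.40149579e-03, -5.32639825e+01, -3.53287625e+01,  7.09608220e-02,
        2.34620314e-02, -2.35176043e-05]), 'ee_pos': array([0.22806634, 0.50025723, 0.22195882]), 'eef_rot': array([-3.14151086e+00,  1.01244431e-03,  1.14301018e+00]), 'force': array([-0.08927844, -0.2431267 ,  0.95784719]), 'moment': array([-0.00544443, -0.0208912 , -0.01012978]), 'grip_width': 0.09421000714389643}
```

```bash
ls -la . pics
```

```text
.:
total 12
drwxr-xr-x  3 agent agent 4096 Dec  7 01:06 .
drwxr-xr-x 23 root  root  4096 Dec  7 01:06 ..
drwxr-xr-x  2 agent agent 4096 Dec  7 01:07 pics

pics:
total 636
drwxr-xr-x 2 agent agent   4096 Dec  7 01:07 .
drwxr-xr-x 3 agent agent   4096 Dec  7 01:06 ..
-rw-r--r-- 1 agent agent 357628 Dec  7 01:07 side0.png
-rw-r--r-- 1 agent agent 281366 Dec  7 01:07 top0.png
```

View pics/top0.png

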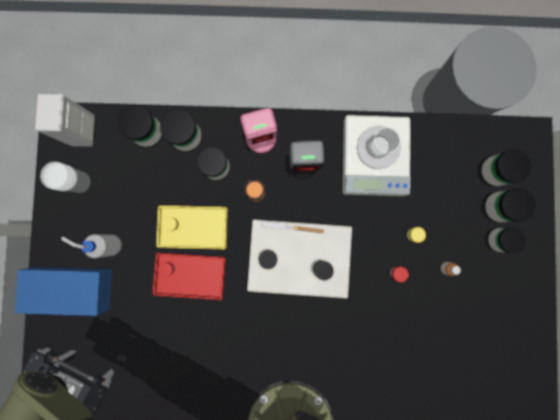

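View pics/side0.png

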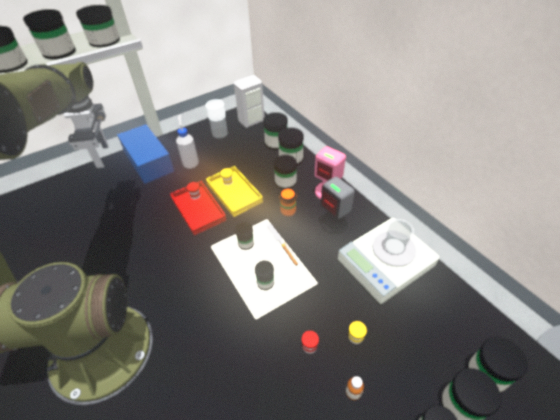

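```bash
cat > h.py <<'E'
import numpy as np,cv2
from station import ctrl
from scipy.spatial.transform import Rotation as R
def cal(n):
    c=ctrl.calibration(n); K=np.array([[c['fx'],0,c['cx']],[0,c['fy'],c['cy']],[0,0,1.]])
    return K,np.array([c['k1'],0,0,0,0.]),cv2.Rodrigues(c['rvec'])[0],c['tvec'],c
def ray(n,uv):
    K,D,Rm,t,c=cal(n)
    p=cv2.undistortPoints(np.array([[uv]],float),K,D)[0,0]
    return -Rm.T@t, Rm.T@np.array([p[0],p[1],1])
def onz(n,uv,z):
    o,d=ray(n,uv); return o+d*(z-o[2])/d[2]
def proj(n,P):
    K,D,Rm,t,c=cal(n)
    return cv2.projectPoints(np.array(P,float).reshape(-1,1,3),c['rvec'],t,K,D)[0][:,0]
def masks(im):
    h=cv2.cvtColor(im,cv2.COLOR_RGB2HSV).astype(int);H,S,V=h[...,0],h[...,1],h[...,2]
    return dict(red=((H<5)|(H>174))&(S>170)&(V>90),yellow=(H>20)&(H<34)&(S>150)&(V>100),white=(S<50)&(V>170),dark=(V<70),orange=(H>=5)&(H<17)&(S>170)&(V>90))
def blobs(m,mn=20):
    n,l,s,c=cv2.connectedComponentsWithStats(m.astype(np.uint8))
    return [(c[i].round(1),s[i].tolist(),(l==i)) for i in range(1,n) if s[i][4]>=mn]
E
python3 - <<'E'
from h import *
for n in("top","side"):
    im=cv2.imread(f"pics/{n}0.png")[:,:,::-1]; M=masks(im)
    o,_=ray(n,(0,0)); print(n,"cam",o.round(3))
    for k in("red","yellow","orange"):
        for c,s,m in blobs(M[k]): print(k,c,s,onz(n,c,.048 if s[4]<700 else .02).round(3))
    if n=="top":
        for c,s,m in blobs(M["white"],3000):
            print("white",c,s)
            if 240<c[0]<360 and 210<c[1]<300:
                cn=max(cv2.findContours(m.astype(np.uint8),0,1)[0],key=cv2.contourArea)
                r=cv2.minAreaRect(cn); print(r); b=cv2.boxPoints(r); print([onz(n,p,.002).round(3) for p in b])
        for c,s,m in blobs(M["dark"],60):
            if s[4]<5000: print("dark",c,s,onz(n,c,.082).round(3))
E
python3 - <<'E'
import cv2
im=cv2.imread("pics/top0.png")
cv2.imwrite("pics/t1.png",cv2.resize(im[100:310,145:345],None,fx=3.8,fy=2.85 and 3.8*0.74) if 0 else cv2.resize(im[110:310,145:385],None,fx=3,fy=3))
E
```

```text
top cam [0.558 0.058 1.223]
red [157.6 260.4] [156, 254, 4, 14, 29] [0.472 0.394 0.048]
red [156.8 284.8] [154, 269, 10, 26, 70] [0.403 0.393 0.048]
white [376.1 153.1] [345, 116, 65, 76, 4145]
white [299.5 258.4] [248, 220, 103, 78, 6174]
((299.4974670410156, 258.5355224609375), (99.38963317871094, 70.67707061767578), 4.085616588592529)
[array([0.388, 0.136, 0.002]), array([0.599, 0.128, 0.002]), array([ 0.586, -0.173,  0.002]), array([ 0.375, -0.161,  0.002])]
dark [267.2 259.1] [260, 252, 15, 15, 188] [0.487 0.078 0.082]
dark [322.7 269.8] [314, 262, 18, 17, 235] [ 0.462 -0.078  0.082]
dark [290.1 410.1] [254, 393, 71, 27, 1071] [0.078 0.003 0.082]
side cam [ 0.18  -0.617  0.988]
red [196.  207.6] [171, 182, 53, 51, 1356] [0.42  0.299 0.02 ]
red [309.7 338.9] [302, 331, 17, 17, 220] [ 0.452 -0.309  0.048]
yellow [233.7 189.9] [206, 166, 56, 50, 1512] [0.57  0.298 0.02 ]
yellow [357.5 329.4] [349, 321, 18, 19, 260] [ 0.568 -0.359  0.048]
orange [209.2 195.4] [198, 182, 25, 32, 113] [0.476 0.298 0.048]
orange [287.5 193.4] [281, 189, 14, 10, 50] [0.703 0.148 0.048]
orange [354.2 389. ] [349, 382, 14, 11, 45] [ 0.464 -0.462  0.048]
```

View pics/t1.png

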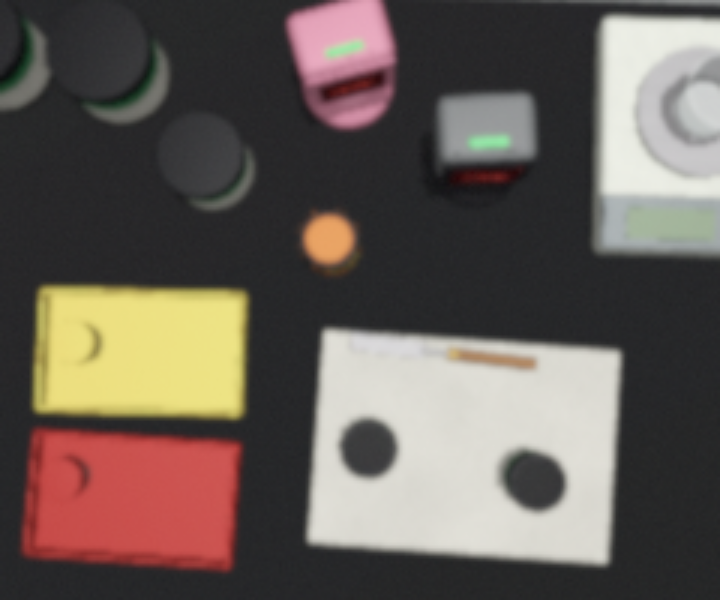

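```bash
sed -i 's/(S>170)&(V>90),yellow/(S>110)\&(V>90),yellow/; s/(S>150)&(V>100)/(S>90)\&(V>100)/' h.py
python3 - <<'E'
from h import *
n="top"
im=cv2.imread(f"pics/{n}0.png")[:,:,::-1]; M=masks(im)
for k in("red","yellow","orange"):
    for c,s,m in blobs(M[k],60):
        P=onz(n,c,.048 if s[4]<700 else .028); print(k,c,s,P.round(3))
        if s[4]>700:
            cn=max(cv2.findContours(m.astype(np.uint8),0,1)[0],key=cv2.contourArea)
            b=cv2.boxPoints(cv2.minAreaRect(cn)); print([onz(n,p,.028).round(3)[:2] for p in b])
print("amber/red/yel tops", [onz(n,p,z).round(3) for p,z in (((457,270),.076),((400,274.5),.048),((417.5,235),.048))])
h=cv2.cvtColor(im,cv2.COLOR_RGB2HSV)
sub=im[130:185,280:335].astype(int)
g=(abs(sub-sub.mean(2,keepdims=True)).max(2)<14)&(sub.mean(2)>85)
for c,s,m in blobs(g,100):
    r=cv2.minAreaRect(np.argwhere(m)[:,::-1].astype(np.float32)+[280,130] if 0 else (np.argwhere(m)[:,::-1]+[280,130]).astype(np.float32));print(r)
    print([onz(n,p,.177).round(3) for p in cv2.boxPoints(r)], onz(n,r[0],.177).round(3))
for nm in("top","side"):
    i=cv2.imread(f"pics/{nm}0.png")
    cr={"top":i[120:200,270:345],"side":i[140:240,280:400]}[nm]
    cv2.imwrite(f"pics/sc_{nm}.png",cv2.resize(cr,None,fx=5,fy=5))
E
```

```text
red [188.5 276. ] [152, 253, 74, 48, 3100] [0.428 0.308 0.028]
[array([0.369, 0.414]), array([0.496, 0.411]), array([0.488, 0.202]), array([0.361, 0.206])]
red [400.  273.9] [392, 266, 17, 17, 227] [ 0.453 -0.306  0.048]
yellow [191.4 226.8] [156, 205, 72, 45, 3061] [0.572 0.305 0.028]
[array([0.508, 0.408]), array([0.636, 0.412]), array([0.637, 0.202]), array([0.509, 0.2  ])]
yellow [416.7 234.3] [408, 226, 18, 17, 238] [ 0.568 -0.354  0.048]
amber/red/yel tops [array([ 0.47 , -0.46 ,  0.076]), array([ 0.451, -0.306,  0.048]), array([ 0.566, -0.357,  0.048])]
((307.0, 152.0), (22.0, 32.0), 90.0)
[array([0.803, 0.023, 0.177]), array([ 0.805, -0.061,  0.177]), array([ 0.747, -0.062,  0.177]), array([0.744, 0.022, 0.177])] [ 0.775 -0.02   0.177]
```

View pics/sc_side.png

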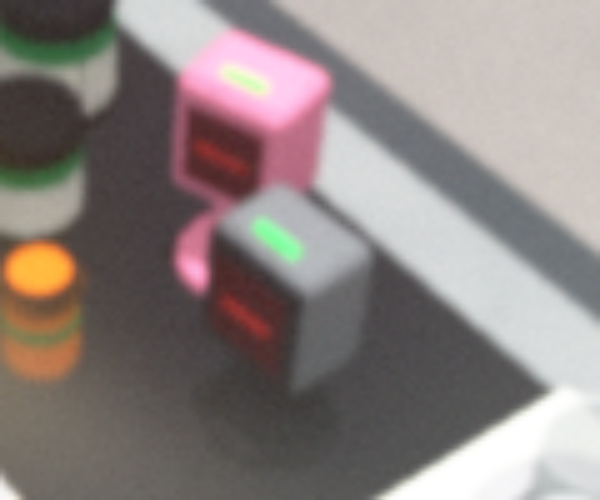

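View pics/sc_top.png

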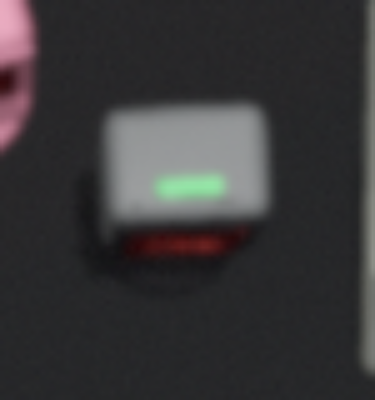

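Emit:
drive_tool(
  increments=[
    [[0, 0, 9.35], [0, 0, 0], 1],
    [[0, 0, 9.35], [0, 0, 0], 1],
    [[0, 0, 9.35], [0, 0, 0], 1],
    [[0, 0, 9.35], [0, 0, 0], 1],
    [[0, 0, 9.35], [0, 0, 0], 1],
    [[0, 0, 9.35], [0, 0, 0], 1],
    [[0, 0, 9.4], [0, 0, 0], 1],
    [[0, 0, 0], [10, 25, 0], 1],
    [[0, 0, 0], [16, 50, 0], 1],
    [[0, 0, 0], [16, 50, 0], 1],
    [[0, 0, 0], [16, 50, 0], 1],
    [[0, 0, 0], [16, 50, 0], 1],
    [[0, 0, 0], [16, 50, 0], 1],
    [[0, 0, 0], [16, 50, 0], 1],
    [[0, 0, 0], [16, 50, 0], 1],
    [[0, 0, 0], [16, 50, 0], 1],
    [[0, 0, 0], [16, 50, 0], 1],
    [[0, 0, 0], [16, 50, 0], 1],
  ],
)

```text
time_s: 2.35
ee_pos: [0.3982, -0.0264, 0.2225]
eef_rot: [-3.142, -0.0, -0.0]
force: [0.5, 0.4, 0.3]
grip_width: 0.0941
```

Emit:
drive_tool(
  increments=[
    [[0, 0, 0], [10, 50, 0], 1],
    [[0, 0, 0], [10, 50, 0], 1],
    [[0, 0, 0], [10, 50, 0], 1],
    [[0, 0, 0], [10, 50, 0], 1],
    [[0, 0, 0], [8, 50, 20], 1],
    [[0, 0, 0], [6, 31, 30], 1],
    [[0, 0, 0], [0, 0, 40], 1],
    [[0, 0, 0], [0, 0, 40], 1],
    [[0, 0, 0], [0, 0, 20], 1],
    [[0, 0, 0], [0, 0, 0], 1],
  ],
)

```text
time_s: 3.6
ee_pos: [0.4513, -0.3051, 0.071]
eef_rot: [-3.14, 0.003, -0.0]
force: [-0.5, 0.3, -0.2]
grip_width: 0.0941
```

```bash
python3 - <<'E'
from h import *
o=ctrl.get_obs();print(o['ee_pos'],o['eef_rot'],o['qpos'].round(2))
for n in("top","side"):
    im=ctrl.camera(n); u=proj(n,[[.452,-.307,.05]])[0].astype(int)
    cr=im[max(0,u[1]-60):u[1]+60,u[0]-75:u[0]+75,::-1]
    cv2.imwrite(f"pics/p1_{n}.png",cv2.resize(cr,None,fx=4,fy=4))
E
```

```text
[ 0.45132086 -0.30508463  0.07103826] [-3.13961530e+00  2.58373430e-03 -1.67963788e-04] [-0.66  0.46  1.68 -0.    1.   -0.66]
```

View pics/p1_side.png

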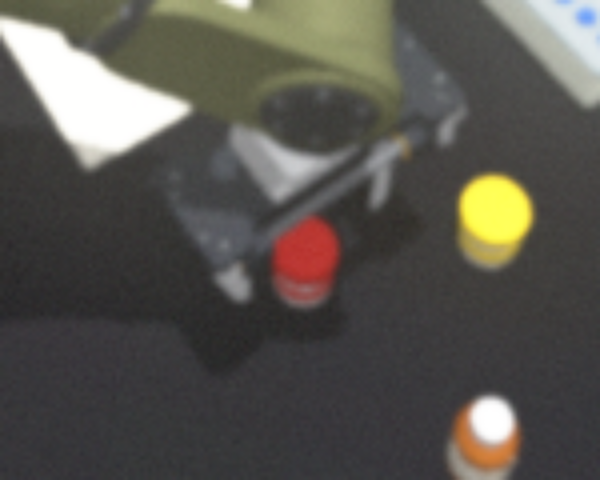

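The side view shows the red lid (~crop 307,250) lying between the two open fingers. I'm going down to grip it.

Emit:
drive_tool(
  increments=[
    [[0, 0, 0], [0, 2, 15], 1],
    [[0, 0, 0], [0, 0, 15], 1],
    [[0, 0, 0], [0, 0, 4], 1],
    [[0, 0, 0], [0, 0, 0], 0.4],
    [[0, 0, 0], [0, 0, 0], 0.2],
    [[0, 0, 0], [0, 0, 0], 0.2],
    [[0, 0, 0], [0, 0, 0], 0.2],
    [[0, 0, 0], [0, 0, 0], 0.2],
    [[0, 0, 0], [0, 0, 0], 0.2],
  ],
  squeeze=12,
)

```text
time_s: 4.82
ee_pos: [0.4521, -0.3076, 0.0385]
eef_rot: [3.141, -0.0, -0.0]
force: [-0.4, 0.0, 0.3]
grip_width: 0.0416
```

Emit:
drive_tool(
  increments=[
    [[0, 0, 0], [0, 0, -15], 0.2],
    [[0, 0, 0], [0, 0, -40], 0.2],
    [[0, 0, 0], [0, 0, -45], 0.2],
    [[0, 0, 0], [0, -20, -40], 0.2],
    [[0, 0, 0], [-2, -45, -10], 0.2],
    [[0, 0, 0], [-2, -50, 0], 0.2],
    [[0, 0, 0], [-2, -50, 0], 0.2],
    [[0, 0, 0], [-2, -50, 0], 0.2],
    [[0, 0, 0], [-2, -50, 0], 0.2],
    [[0, 0, 0], [-2, -50, 0], 0.2],
    [[0, 0, 0], [-2, -50, 0], 0.2],
    [[0, 0, 0], [-2, -50, 0], 0.2],
    [[0, 0, 0], [-3, -50, 0], 0.2],
    [[0, 0, 0], [-3, -50, 0], 0.2],
    [[0, 0, 0], [-3, -40, 0], 0.2],
    [[0, 0, 0], [-2, -20, 10], 0.2],
    [[0, 0, 0], [0, 0, 35], 0.2],
    [[0, 0, 0], [0, 0, 35], 0.2],
    [[0, 0, 0], [0, 0, 20], 0.2],
    [[0, 0, 0], [0, 0, 0], 0.2],
  ],
)

```text
time_s: 7.32
ee_pos: [0.4247, 0.2672, 0.0882]
eef_rot: [3.141, 0.002, -0.0]
force: [-0.1, -1.2, 0.1]
grip_width: 0.0415
```

```bash
python3 - <<'E'
from h import *
o=ctrl.get_obs();print(o['ee_pos'],o['eef_rot'],o['force'],o['grip_width'])
im=ctrl.camera("side"); u=proj("side",[[.45,.27,.05]])[0].astype(int); print(u)
cr=im[max(0,u[1]-75):u[1]+75,u[0]-100:u[0]+100,::-1]
cv2.imwrite(f"pics/p2.png",cv2.resize(cr,None,fx=4,fy=4))
E
```

```text
[0.42469194 0.26716201 0.0882188 ] [ 3.14075763e+00  1.56038581e-03 -1.83607077e-04] [-0.11793579 -1.17253264  0.08359132] 0.04148442679851115
[205 202]
```

View pics/p2.png

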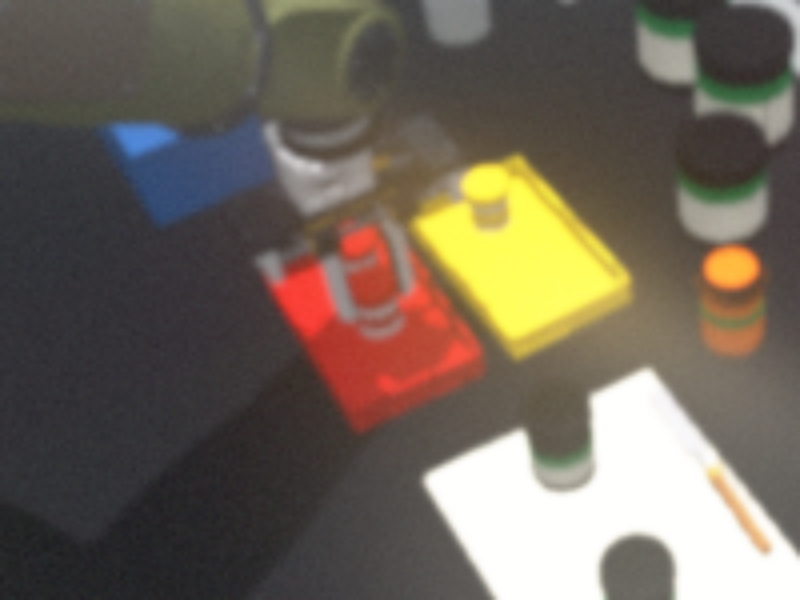

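The red pot hangs upright over the free half of the red tray (crop ~375,290), so I'm lowering it.

Emit:
drive_tool(
  increments=[
    [[0, 0, 0], [2, 0, 20], 0.2],
    [[0, 0, 0], [0, 0, 12], 0.2],
    [[0, 0, 0], [0, 0, 7], 0.2],
    [[0, 0, 0], [0, 0, 3], 0.2],
    [[0, 0, 0], [0, 0, 0], 0.2],
    [[0, 0, 0], [0, 0, 1.5], 0.2],
    [[0, 0, 0], [0, 0, 0], 0.2],
  ],
)

```text
time_s: 8.25
ee_pos: [0.4272, 0.2674, 0.0451]
eef_rot: [-3.142, -0.0, -0.0]
force: [0.6, -0.5, -0.8]
grip_width: 0.0414
```

Emit:
drive_tool(
  increments=[
    [[0, 0, 0], [0, 0, 1.5], 0.2],
    [[0, 0, 0], [0, 0, 0.5], 0.2],
    [[0, 0, 0], [0, 0, 0.5], 0.2],
    [[0, 0, 0], [0, 0, 0], 0.2],
  ],
)

```text
time_s: 8.75
ee_pos: [0.4271, 0.2674, 0.0425]
eef_rot: [-3.142, -0.0, -0.0]
force: [-1.0, -0.3, 0.9]
grip_width: 0.0414
```

Touching. Release and retract, then travel towards the yellow pot.

Emit:
drive_tool(
  increments=[
    [[0, 0, 0], [0, 0, 0], 0.6],
    [[0, 0, 0], [0, 0, 0], 0.62],
    [[0, 0, 0], [0, 0, 0], 0.62],
    [[0, 0, 0], [0, 0, -20], 0.62],
    [[0, 0, 0], [0, 0, -40], 0.62],
    [[0, 0, 0], [0, 0, -45], 1],
    [[0, 0, 0], [3, 30, -45], 1],
    [[0, 0, 0], [12, 50, 0], 1],
    [[0, 0, 0], [12, 50, 0], 1],
    [[0, 0, 0], [12, 50, 0], 1],
    [[0, 0, 0], [12, 50, 0], 1],
    [[0, 0, 0], [12, 50, 0], 1],
    [[0, 0, 0], [12, 50, 0], 1],
    [[0, 0, 0], [12, 50, 0], 1],
    [[0, 0, 0], [12, 50, 0], 1],
    [[0, 0, 0], [12, 50, 0], 1],
    [[0, 0, 0], [12, 50, 0], 1],
    [[0, 0, 0], [12, 50, 0], 1],
    [[0, 0, 0], [6, 43, 0], 1],
  ],
)

```text
time_s: 11.12
ee_pos: [0.5681, -0.3574, 0.1921]
eef_rot: [-3.141, 0.0, -0.001]
force: [0.3, -0.3, 1.1]
grip_width: 0.0943
```

```bash
python3 - <<'E'
from h import *
o=ctrl.get_obs();print(o['ee_pos'],o['eef_rot'],o['force'],o['grip_width'])
im=ctrl.camera("side"); cv2.imwrite("pics/s3.png",cv2.resize(im[...,::-1],None,fx=1.4,fy=1.4))
E
```

```text
[ 0.56809186 -0.35744263  0.19212217] [-3.14145148e+00  1.88684190e-04 -5.82124001e-04] [ 0.30354239 -0.27604609  1.14767494] 0.09428690749649733
```

View pics/s3.png

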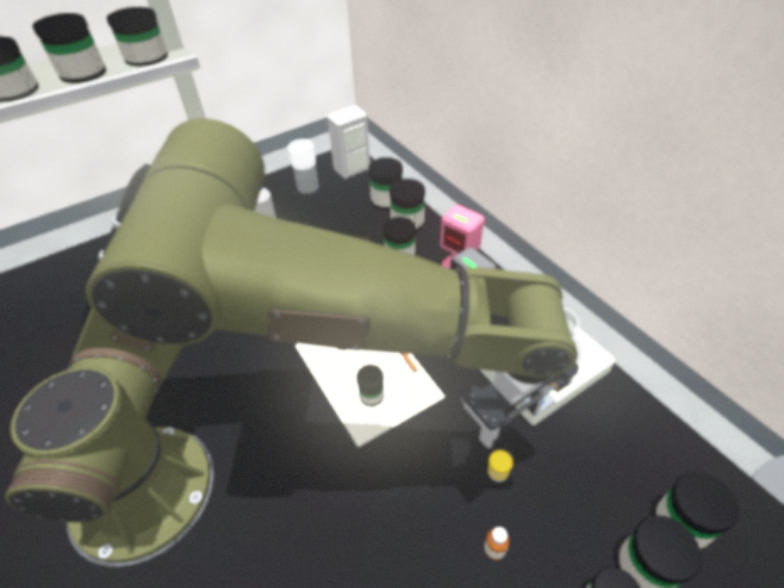

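Emit:
drive_tool(
  increments=[
    [[0, 0, 0], [0, 0, 40], 1],
    [[0, 0, 0], [0, 0, 40], 1],
    [[0, 0, 0], [0, 0, 35], 1],
    [[0, 0, 0], [0, -1, 25], 1],
    [[0, 0, 0], [0, 0, 14], 1],
    [[0, 0, 0], [0, 0, 0], 1],
    [[0, 0, 0], [0, 0, 0], 0.4],
    [[0, 0, 0], [0, 0, 0], 0.2],
    [[0, 0, 0], [0, 0, 0], 0.2],
    [[0, 0, 0], [0, 0, 0], 0.2],
    [[0, 0, 0], [0, 0, 0], 0.2],
    [[0, 0, 0], [0, 0, 0], 0.2],
  ],
)

```text
time_s: 12.68
ee_pos: [0.5681, -0.3546, 0.0385]
eef_rot: [3.142, -0.0, -0.0]
force: [-0.6, -0.3, -0.1]
grip_width: 0.0413
```

Emit:
drive_tool(
  increments=[
    [[0, 0, 0], [0, 0, -15], 0.2],
    [[0, 0, 0], [0, 0, -40], 0.2],
    [[0, 0, 0], [0, 0, -45], 0.2],
    [[0, 0, 0], [0, -20, -40], 0.2],
    [[0, 0, 0], [0, -45, -10], 0.2],
    [[0, 0, 0], [0, -50, 0], 0.2],
    [[0, 0, 0], [0, -50, 0], 0.2],
    [[0, 0, 0], [0, -50, 0], 0.2],
    [[0, 0, 0], [0, -50, 0], 0.2],
    [[0, 0, 0], [0, -50, 0], 0.2],
    [[0, 0, 0], [0, -50, 0], 0.2],
    [[0, 0, 0], [0, -50, 0], 0.2],
    [[0, 0, 0], [1, -50, 0], 0.2],
    [[0, 0, 0], [1, -50, 0], 0.2],
    [[0, 0, 0], [1, -50, 0], 0.2],
    [[0, 0, 0], [1, -40, 0], 0.2],
    [[0, 0, 0], [0, -16, 15], 0.2],
    [[0, 0, 0], [0, 0, 45], 0.2],
    [[0, 0, 0], [0, 0, 40], 0.2],
    [[0, 0, 0], [0, 0, 0], 0.2],
  ],
)

```text
time_s: 15.18
ee_pos: [0.5708, 0.265, 0.0856]
eef_rot: [3.139, 0.005, -0.001]
force: [-0.3, -0.4, -0.1]
grip_width: 0.0418
```

```bash
python3 - <<'E'
from h import *
o=ctrl.get_obs();print(o['ee_pos'],o['eef_rot'],o['force'],o['grip_width'])
im=ctrl.camera("side"); u=(205,202)
cr=im[max(0,u[1]-75):u[1]+75,u[0]-100:u[0]+100,::-1]
cv2.imwrite(f"pics/p4.png",cv2.resize(cr,None,fx=4,fy=4))
E
```

```text
[0.57075121 0.26501231 0.08560563] [ 3.13933339e+00  5.38564318e-03 -8.96892572e-04] [-0.29254286 -0.43638422 -0.05735106] 0.04184344955887637
```

View pics/p4.png

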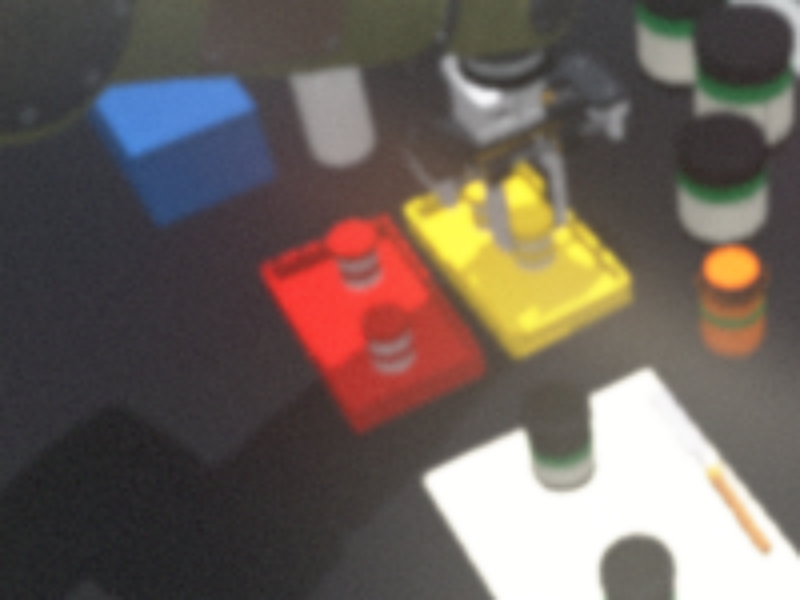

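The red pot stands upright in its tray (crop 390,340); the yellow one hangs over its free half (530,235). Lowering it.

Emit:
drive_tool(
  increments=[
    [[0, 0, 0], [1, 0, 20], 0.2],
    [[0, 0, 0], [0, 0, 12], 0.2],
    [[0, 0, 0], [0, 0, 5], 0.2],
    [[0, 0, 0], [0, 0, 2], 0.2],
    [[0, 0, 0], [0, 0, 0], 0.2],
    [[0, 0, 0], [0, 0, 0], 0.2],
  ],
)

```text
time_s: 15.98
ee_pos: [0.5733, 0.2664, 0.0499]
eef_rot: [-3.141, -0.001, -0.0]
force: [0.2, 0.3, -1.1]
grip_width: 0.0416
```

Emit:
drive_tool(
  increments=[
    [[0, 0, 0], [0, 0, 3], 0.2],
    [[0, 0, 0], [0, 0, 2], 0.2],
    [[0, 0, 0], [0, 0, 1], 0.2],
    [[0, 0, 0], [0, 0, 1], 0.2],
    [[0, 0, 0], [0, 0, 0.3], 0.2],
    [[0, 0, 0], [0, 0, 0], 0.2],
  ],
)

```text
time_s: 16.73
ee_pos: [0.5732, 0.2664, 0.0425]
eef_rot: [-3.141, -0.0, -0.0]
force: [-2.1, -0.3, 3.0]
grip_width: 0.0415
```

Emit:
drive_tool(
  increments=[
    [[0, 0, 0], [0, 0, 0], 0.6],
    [[0, 0, 0], [0, 0, 0], 0.62],
    [[0, 0, 0], [0, 0, 0], 0.62],
    [[0, 0, 0], [0, 0, -20], 0.62],
    [[0, 0, 0], [0, 0, -40], 0.62],
    [[0, 0, 0], [0, 0, -45], 1],
    [[0, 0, 0], [0, 0, -25], 1],
    [[0, 0, 0], [-16, 38, 0], 1],
    [[0, 0, 0], [-20, 50, 0], 1],
    [[0, 0, 0], [-20, 50, 0], 1],
    [[0, 0, 0], [-20, 35, 0], 1],
    [[0, 0, 0], [-10, 15, 0], 1],
    [[0, 0, 0], [0, 0, 0], 1],
  ],
)

```text
time_s: 18.35
ee_pos: [0.4873, 0.0782, 0.1732]
eef_rot: [-3.141, -0.002, -0.001]
force: [0.1, 0.2, -0.6]
grip_width: 0.0941
```

```bash
python3 - <<'E'
from h import *
o=ctrl.get_obs();print(o['ee_pos'],o['eef_rot'],o['force'],o['grip_width'])
im=ctrl.camera("side"); cv2.imwrite("pics/s5.png",cv2.resize(im[120:330,120:400,::-1],None,fx=2.8,fy=2.8))
print(proj("side",[[.487,.078,.082],[.487,.078,0.002],[.462,-.078,.082],[.462,-.078,0.002]]))
E
```

```text
[0.48733586 0.0782416  0.17316232] [-3.14138029e+00 -1.51209943e-03 -1.15247204e-03] [ 0.09387899  0.19496621 -0.58809929] 0.09407257286347351
[[243.14624403 227.72790852]
 [245.51603424 243.4147602 ]
 [263.45418492 266.47127728]
 [264.97523314 281.53093402]]
```

View pics/s5.png

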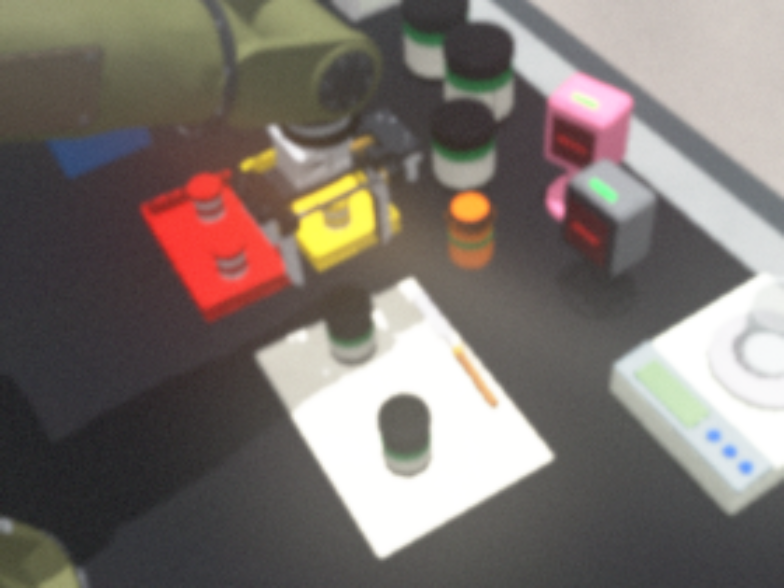

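Emit:
drive_tool(
  increments=[
    [[0, 0, 0], [0, 0, 35], 1],
    [[0, 0, 0], [0, 0, 35], 1],
    [[0, 0, 0], [0, 0, 22], 1],
    [[0, 0, 0], [0, 0, 12], 1],
    [[0, 0, 0], [0, 0, 0], 1],
    [[0, 0, 0], [0, 0, 0], 0.5],
    [[0, 0, 0], [0, 0, 0], 0.3],
    [[0, 0, 0], [0, 0, 0], 0.3],
    [[0, 0, 0], [0, 0, 0], 0.3],
    [[0, 0, 0], [0, 0, 0], 0.3],
  ],
  squeeze=30,
)

```text
time_s: 19.65
ee_pos: [0.4872, 0.0783, 0.0683]
eef_rot: [3.142, -0.0, -0.0]
force: [-0.9, 1.3, 2.7]
grip_width: 0.0553
```

```bash
python3 - <<'E'
from h import *
o=ctrl.get_obs();print(o['force'],o['tau'],o['grip_width'],o['ee_pos'])
E
```

```text
[-0.92040523  1.28321069  2.66597677] [-1.68842962e-02 -4.91636395e+01 -2.78336263e+01  6.62523368e-02
 -8.61853757e-02 -4.70637697e-04] 0.05529227409051609 [0.48718704 0.0783448  0.06832883]
```

Emit:
drive_tool(
  increments=[
    [[0, 0, 0], [0, 0, -5], 0.3],
    [[0, 0, 0], [0, 0, -10], 0.3],
    [[0, 0, 0], [0, 0, -15], 0.3],
    [[0, 0, 0], [0, 0, -10], 0.3],
    [[0, 0, 0], [0, 0, 0], 0.3],
    [[0, 0, 0], [0, 0, 0], 0.3],
    [[0, 0, 0], [0, 0, 0], 0.3],
    [[0, 0, 0], [0, 0, 0], 0.3],
  ],
)

```text
time_s: 20.65
ee_pos: [0.487, 0.0784, 0.1078]
eef_rot: [3.142, 0.001, -0.0]
force: [-0.6, -0.0, -1.1]
grip_width: 0.0555
```

```bash
cat > f.py <<'E'
from h import *
F=[];T=[]
for i in range(8):
    o=ctrl.get_obs();F.append(o['force']);T.append(o['tau'])
    im=ctrl.camera("side")
F=np.array(F);print(F[:,2].round(2),F.mean(0).round(2),np.mean(T,0)[1:3].round(3),o['ee_pos'].round(4),o['qpos'].round(4),o['grip_width'],o['time_s'])
cv2.imwrite("pics/f_%d.png"%(o['time_s']*100),cv2.resize(im[120:330,120:400,::-1],None,fx=2.8,fy=2.8))
E
python3 f.py; ls -t pics|head -1
```

```text
[-1.07 -1.86 -1.37 -0.82 -1.42 -2.05 -1.52 -1.91] [-0.01  0.16 -1.5 ] [-49.361 -30.872] [0.4871 0.0784 0.1081] [ 0.0853  0.3071  1.8    -0.      1.0345  0.0855] 0.05539180089527106 21.0
f_2100.png
```

View pics/f_2100.png

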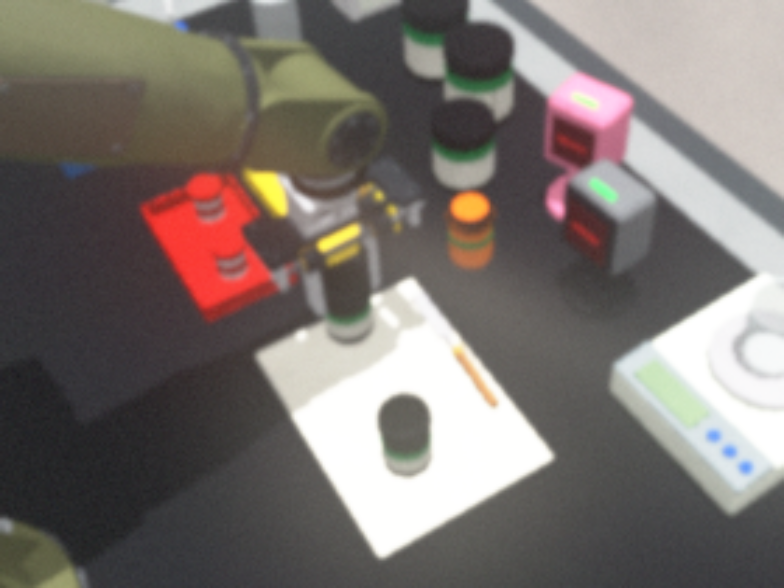

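Emit:
drive_tool(
  increments=[
    [[0, 0, 0], [0, 0, 15], 0.3],
    [[0, 0, 0], [0, 0, 12], 0.3],
    [[0, 0, 0], [0, 0, 6], 0.3],
    [[0, 0, 0], [0, 0, 3], 0.3],
    [[0, 0, 0], [0, 0, 2], 0.3],
    [[0, 0, 0], [0, 0, 0], 0.3],
    [[0, 0, 0], [0, 0, 0], 0.3],
  ],
)

```text
time_s: 21.92
ee_pos: [0.4872, 0.0784, 0.0704]
eef_rot: [-3.142, -0.0, -0.0]
force: [-0.4, -0.0, -2.1]
grip_width: 0.0556
```

The picture shows the left jar held clear of the sheet (foot at crop 350,335). I'm lowering the last 2 mm, then releasing, and will read the empty force afterwards.

Emit:
drive_tool(
  increments=[
    [[0, 0, 0], [0, 0, 1], 0.3],
    [[0, 0, 0], [0, 0, 0.7], 0.3],
    [[0, 0, 0], [0, 0, 0.3], 0.3],
    [[0, 0, 0], [0, 0, 0], 0.3],
  ],
)

```text
time_s: 22.42
ee_pos: [0.4871, 0.0784, 0.0683]
eef_rot: [-3.142, -0.0, -0.0]
force: [-1.2, -0.2, 2.9]
grip_width: 0.0557
```

Emit:
drive_tool(
  increments=[
    [[0, 0, 0], [0, 0, 0], 0.8],
    [[0, 0, 0], [0, 0, 0], 1],
    [[0, 0, 0], [0, 0, 0], 1],
    [[0, 0, 0], [0, 0, -20], 1],
    [[0, 0, 0], [0, 0, -40], 1],
    [[0, 0, 0], [0, 0, -40], 1],
    [[0, 0, 0], [-5, 26, 0], 1],
    [[0, 0, 0], [-8, 50, 0], 1],
    [[0, 0, 0], [-8, 50, 0], 1],
    [[0, 0, 0], [-4, 30, 0], 1],
    [[0, 0, 0], [0, 0, 0], 1],
    [[0, 0, 0], [0, 0, 0], 1],
  ],
)

```text
time_s: 23.92
ee_pos: [0.4621, -0.0771, 0.1681]
eef_rot: [-3.141, 0.0, -0.0]
force: [-0.7, 0.2, 0.6]
grip_width: 0.094
```

```bash
python3 f.py; ls -t pics|head -1; python3 - <<'E'
from h import *
im=ctrl.camera("top"); cv2.imwrite("pics/t6.png",cv2.resize(im[110:310,145:385,::-1],None,fx=3,fy=3))
E
```

```text
[ 0.63 -0.4  -0.43 -0.62 -0.27 -0.64  0.36 -1.01] [ 0.15 -0.03 -0.3 ] [-43.288 -32.778] [ 0.4621 -0.0772  0.1681] [-0.2437  0.1747  1.8094 -0.      1.1576 -0.2443] 0.09400486096420857 24.275
f_2427.png
```

View pics/t6.png

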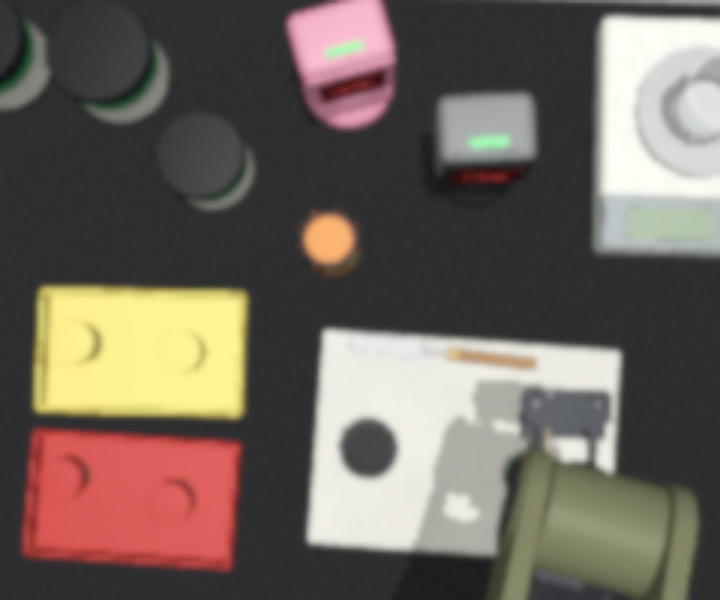

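Both pots stand in their trays (crop 190,350 and 175,497) and the left jar is back at (368,447). Now I'm gripping the right jar.

Emit:
drive_tool(
  increments=[
    [[0, 0, 0], [0, 0, 35], 1],
    [[0, 0, 0], [0, 0, 35], 1],
    [[0, 0, 0], [0, 0, 20], 1],
    [[0, 0, 0], [0, 1, 10], 1],
    [[0, 0, 0], [0, 0, 0], 1],
    [[0, 0, 0], [0, 0, 0], 0.5],
    [[0, 0, 0], [0, 0, 0], 0.3],
    [[0, 0, 0], [0, 0, 0], 0.3],
    [[0, 0, 0], [0, 0, 0], 0.3],
    [[0, 0, 0], [0, 0, 0], 0.3],
    [[0, 0, 0], [0, 0, -5], 0.3],
    [[0, 0, 0], [0, 0, -10], 0.3],
    [[0, 0, 0], [0, 0, -15], 0.3],
    [[0, 0, 0], [0, 0, -10], 0.3],
    [[0, 0, 0], [0, 0, 0], 0.3],
    [[0, 0, 0], [0, 0, 0], 0.3],
    [[0, 0, 0], [0, 0, 0], 0.3],
  ],
  squeeze=35,
)

```text
time_s: 26.5
ee_pos: [0.4619, -0.0786, 0.1078]
eef_rot: [-3.141, 0.001, -0.0]
force: [-0.7, 0.2, -4.3]
grip_width: 0.0554
```

```bash
python3 f.py; ls -t pics|head -1
```

```text
[-4.32 -4.39 -4.76 -3.89 -2.74 -4.7  -4.6  -4.79] [ 0.21 -0.02 -4.28] [-47.494 -31.562] [ 0.462  -0.0786  0.1081] [-0.2467  0.2571  1.8664  0.      1.0183 -0.2465] 0.055621529414693505 26.85
f_2685.png
```

The right jar is clearly heavier: about 4 N net, against about 1.2 N for the left. I'm taking it to the scanner.

Emit:
drive_tool(
  increments=[
    [[0, 0, 0], [0, 0, -20], 0.3],
    [[0, 0, 0], [0, 0, -25], 0.3],
    [[0, 0, 0], [15, -8, -8], 0.3],
    [[0, 0, 0], [30, -10, 0], 0.3],
    [[0, 0, 0], [35, -10, 0], 0.3],
    [[0, 0, 0], [35, -10, 0], 0.3],
    [[0, 0, 0], [32, -10, 0], 0.3],
    [[0, 0, 0], [20, -6, 0], 0.3],
    [[0, 0, 0], [10, -3, 0], 0.3],
    [[0, 0, 0], [5, 0, 0], 0.3],
    [[0, 0, 0], [0, 0, 0], 0.3],
    [[0, 0, 0], [0, 0, 0], 0.3],
    [[0, 0, 0], [0, 0, 0], 0.3],
    [[0, 0, 0], [0, 0, 0], 0.3],
  ],
)

```text
time_s: 28.65
ee_pos: [0.6439, -0.0217, 0.1613]
eef_rot: [-3.142, -0.0, -0.0]
force: [0.2, 0.3, -5.2]
grip_width: 0.0556
```

```bash
python3 - <<'E'
from h import *
o=ctrl.get_obs();print(o['ee_pos'],o['eef_rot'],o['force'],o['grip_width'],o['joint_vel'].round(4))
im=ctrl.camera("side"); cv2.imwrite("pics/s7.png",cv2.resize(im[120:330,120:400,::-1],None,fx=2.8,fy=2.8))
p=o['ee_pos']-[0,0,.066]
print("label px expect",proj("side",[p+[0,0,.03],p,p+[0,0,.082]]))
im=ctrl.camera("top"); cv2.imwrite("pics/t7.png",cv2.resize(im[110:310,145:385,::-1],None,fx=3,fy=3))
E
```

```text
[ 0.64394873 -0.02169952  0.16126253] [-3.14156802e+00 -8.05948227e-05 -2.80412938e-04] [ 0.17220526  0.26917268 -5.2094308 ] 0.05556198609102121 [ 0.0024  0.0019 -0.0023  0.0018 -0.0003  0.0005]
label px expect [[303.54742217 216.09468106]
 [303.34795329 222.5280309 ]
 [303.91280853 204.33717803]]
```

View pics/s7.png

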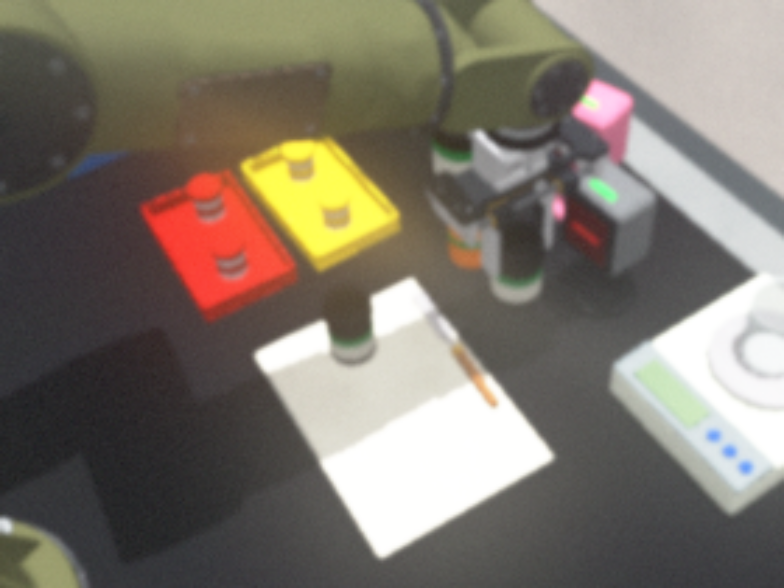

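View pics/t7.png

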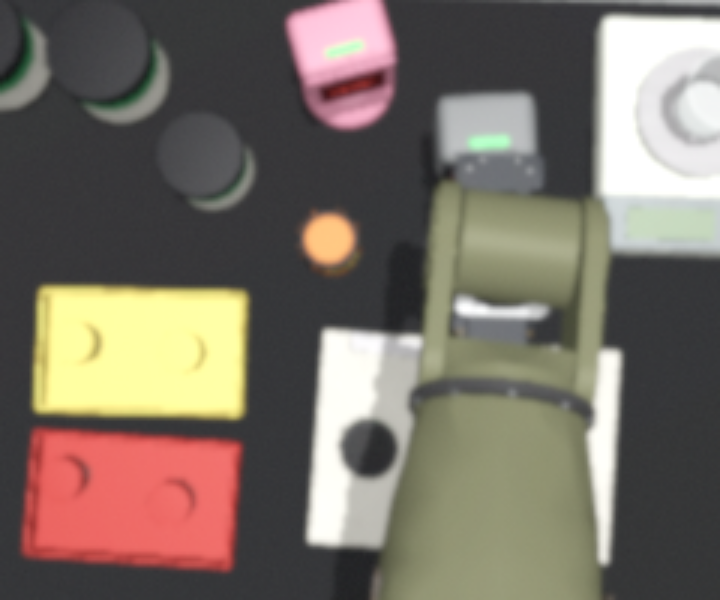

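```bash
python3 - <<'E'
from station import ctrl
print(ctrl.hand_in()); print(ctrl.get_obs()['ee_pos'])
E
```

```text
the job is handed in; nothing more can be done
None
the job is handed in; nothing more can be done
```

I handed the job in at about 28.8 s with every step done. `hand_in` gives no verdict, so the result rests on my own checks.

- **Pots:** the red and yellow pots were each lowered to contact and released in the free half of their tray. The last top and side pictures show both standing upright there.
- **Jars:** the left jar pulled about 1.2 N net when lifted and the right jar about 4 N, so the right one is the heavier. The readings scatter by up to about 1 N, well under the difference. The left jar was put back on its spot on the sheet and released. The last pictures show it standing there.
- **Scanner:** the heavier jar is held upright with 35 N and the arm at rest. By the tool pose its label is about 100 mm in front of the window, within 5 mm sideways and at about 125 mm height. The jar's foot in the last side picture agreed with this, and no check disagreed.
- **Bystanders:** none of those visible in the last pictures looked moved. The amber bottle was out of view in those crops, so I did not recheck it.

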